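Close the loaded flask press

TASK

Two hand presses stand on the dental bench; one has a round steel flask on its bed. On that press, squeeze in the release paddle in the side of the lever's grip and, keeping it squeezed, swing the lever down all the way; then let go so that the paddle springs out and the lever stays caught at the bottom. Leave the other, empty press's lever as it is.

Things in the scene. Friction and masses are not known exactly. Their poses are not given: they have to be found in the camera images.
- press: The loaded hand press, fixed: dark base 140 x 170 mm, two posts, crosshead top 155 mm high, a round steel flask (94 mm across, top at 80 mm) on its bed. Origin: centre of the base's underside on the bench; z up. The lever reaches out to the press's own -x and swings in its x-z plane; axle parallel to y at x = -35, z = 138 mm. The other press is the same without a flask.
- press_lever (a joint): Lever angle (rad): 0 top, starts 0 to 0.18, grows downwards to the stop at 0.90; elevation above level = 0.80 minus it. Paddle out: caught at 0.25. Paddle in: swings; stiff axle (0.6 N m), stays where left. From 0.70 on, the paddle springs out when let go and holds it down. Black grip 115 to 195 mm from the axle, 26 mm high; best pinched across (along the press's y) at 157 mm, y = +1 mm.
- press_paddle (a joint): Travel (m) of the aluminium release paddle in the grip's +y side: 0 out, 0.007 home (towards the press's -y); frees the lever from 0.0045 on. Spring 3.6 N, 10 N at home. It lies 125 to 190 mm from the axle, 18 mm high, outer face at y = +19 mm out, +12 mm home; the grip's plain side is at y = -17 mm, so 36 mm across, 29 mm squeezed. In mid-swing the catch keeps it in.
- spare_grip (a point): Middle of the lever's grip on the other, empty press, which is otherwise the same. It is to stay where it is.

How it is judged:
By the outcome, as a careful person would: the job done as asked, in the order asked, and still so for the second after the job is handed in, with the robot touching nothing.
It also fails if it takes over 38 s, if anything falls off the work surface, if the arm or the gripper's body presses on something with over 40 N, if the wrist force passes 120 N, or if a joint passes its speed limit or range.

ROBOT

A 6-joint arm with a two-finger parallel gripper is mounted at the origin on the work surface. World frame = base frame: x ahead of the robot, y to its left, z up, the work surface at z = 0. Lengths are in m, angles in degrees, forces in N, time in s.
With the tool pointing down it reaches from about 0.225 to 0.875 m from the base axis. Payload 3.4 kg.
Tool frame: the origin (TCP) lies at the very end of the fingers, on their centre line; the grasp point (between the pads) lies 19 mm behind it; z points along the fingers, y is the line along which they close (so a half turn about z gives the same grasp; the last joint's range is limited). The gripper opens to 85 mm and grips with 20 to 120 N. Pads are 22 mm wide; open, the fingers measure 114 mm over their backs; the gripper's body (76 mm by 85 mm) begins 54 mm behind the grasp point. The pads swing forward as they close: fully open they stand 13 mm farther back than shut.
Start: joints at [-70.531, 15.808, 86.224, -0, 77.962, -6.933], TCP at [0.256, -0.515, 0.231] pointing down, gripper open.
Joint ranges: [-165.64, 165.64], [-43.16, 119.46], [12.63, 154.43], [-67.54, 247.53], [6.08, 155.33], [-154.97, 154.97]. Speed limits (degrees/s): [147.25, 147.25, 180, 180, 180, 180].

INTERFACE

Orientations are given as a 3x3 rotation matrix whose columns are the frame's x, y, z axes.
In Python, from plant import arm gives the robot as it stands. Calls block until the motion is done:
- arm.goto(position, orientation): joint-space move of the TCP to a pose.
- arm.move_l(position, ori=None, feed=0.15): straight line of the TCP; ori=None keeps the orientation; feed is the mean speed in m/s.
- arm.move_joints(angles): joint-space move.
- arm.set_gripper(opening, force=None): opening from 0.0 (shut) to 1.0 (fully open); force is the grip in N (None keeps the last); returns when the fingers have stopped.
- arm.sleep(seconds).
- arm.inverse_kinematics(position, orientation): joint angles nearest the present ones, or None.
- arm.observe(): the state.
- arm.grab_frame(name): name is "scene" or "top" or "wrist"; returns the picture (480x640x3 uint8, red, green, blue); there is no depth.
- arm.camera_params(name): a dict with "intrinsics" (3x3 intrinsics, pixels), "dist" ([k1, k2, p1, p2, k3] as OpenCV has them; the pictures are not rectified), "R" (3x3) and "t" (3): a world point X has camera coordinates R X + t. Camera axes: x right, y down, z forward; pixel columns grow to the right and rows downward; lengths in m; the calibration is good to about 2 mm. A picture is of the moment at which its call begins: read the wrist's pose just before it. camera_params takes no time and is no camera call; for the wrist camera it gives the pose at the moment of the call.
A pose or a line that the arm cannot do raises arm.MotionError and nothing moves.
- arm.close_job(): hands the job in; it is judged then, once.
The state is a dict: "time": time; "qpos": joint angles; "qvel": joint speeds; "effort": joint torques, N m; "ee_pos": TCP position; "tool_rot": TCP orientation; "ft_force": force on the tool from outside, world axes, zero at the start; "ft_torque": the same for the moment, N m; "finger_gap": opening from 0.0 (shut) to 1.0 (fully open); "grasp_force": force on a finger pad.
Only numpy, scipy, OpenCV 4.12 (cv2) and the standard library are available. Lean on these libraries where they do the work, as an engineer would, in place of code of your own. Each camera call takes 0.05 s, during which the arm holds its last target. There are 200 camera calls.

## Working session

There is one attempt and no reset: what is moved stays moved. The work goes in short steps, each a Python script; the robot and the scene stay as the last script left them, time stands still between calls to the robot, and variables do not carry over. Pictures are saved under pics/ and viewed, at most 10 in all, crops included, and the job is handed in when it is done.

```bash
mkdir -p pics; python3 - <<'E'
from plant import arm
import cv2,numpy as np
for n in ("scene","top"):
    cv2.imwrite(f"pics/{n}0.png",arm.grab_frame(n)[...,::-1])
    p=arm.camera_params(n);print(n,{k:np.round(v,4).tolist() for k,v in p.items()})
print(arm.observe()["time"])
E
```

```text
scene {'intrinsics': [[500.1211, 0.0, 330.9141], [0.0, 500.1211, 232.5246], [0.0, 0.0, 1.0]], 'dist': [-0.0472, 0.0, 0.0, 0.0, 0.0], 'R': [[-0.764, 0.6448, -0.0217], [0.399, 0.4458, -0.8013], [-0.507, -0.6209, -0.5979]], 't': [0.4961, -0.1286, 1.2562]}
top {'intrinsics': [[510.1232, 0.0, 322.3494], [0.0, 510.1232, 242.5475], [0.0, 0.0, 1.0]], 'dist': [0.007, 0.0, 0.0, 0.0, 0.0], 'R': [[-0.0138, -0.9996, -0.0261], [-0.9931, 0.0167, -0.1161], [0.1165, 0.0244, -0.9929]], 't': [0.0318, 0.6328, 1.0056]}
0.1
```

View pics/top0.png

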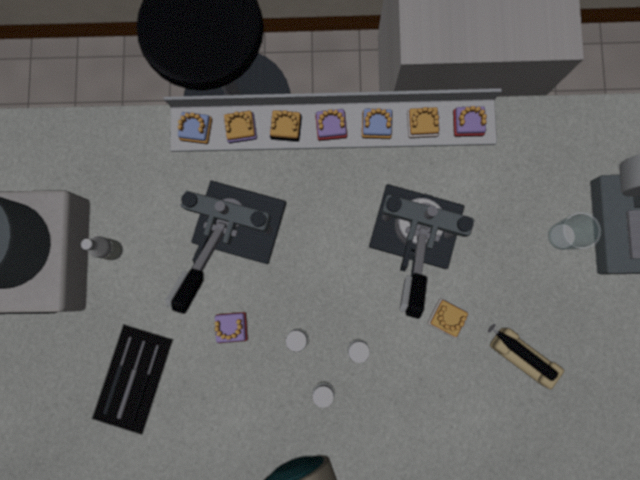

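View pics/scene0.png

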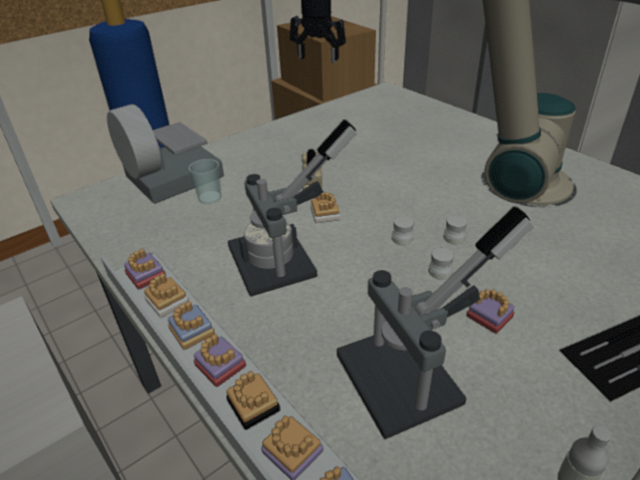

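The press on the right in the top view (col 430, row 215) is the loaded one: the flask ring is visible there. The same press is the far one in the scene view, at (270, 240). I'll zoom in to get corners.

```bash
python3 - <<'E'
import cv2
a=cv2.imread("pics/top0.png")[175:325,360:485];b=cv2.imread("pics/scene0.png")[110:300,220:365]
cv2.imwrite("pics/c1.png",cv2.resize(a,None,fx=4,fy=4,interpolation=cv2.INTER_CUBIC)*1)
cv2.imwrite("pics/c2.png",cv2.resize(b,None,fx=3,fy=3,interpolation=cv2.INTER_CUBIC))
E
```

```text
(no output)
```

View pics/c1.png

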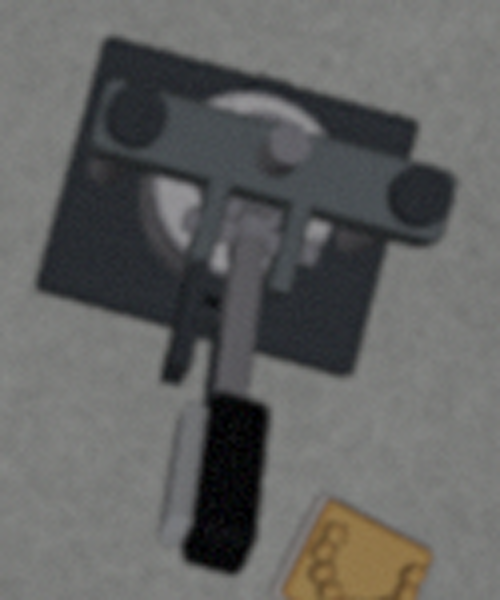

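View pics/c2.png

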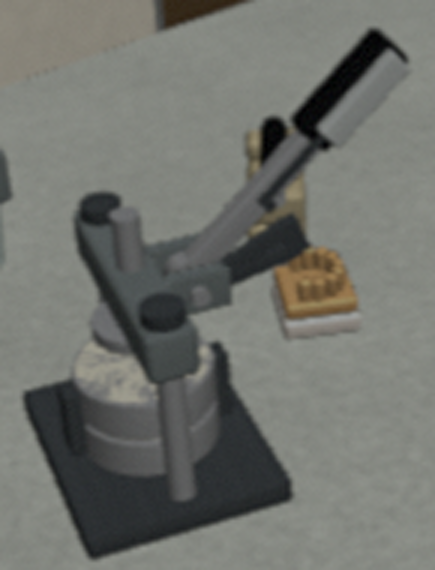

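```bash
cat > h.py <<'E'
import numpy as np,cv2,json
from scipy.optimize import least_squares
from plant import arm
C={n:arm.camera_params(n) for n in("top","scene")}
def proj(n,X):
    c=C[n];return cv2.projectPoints(np.array(X,float).reshape(-1,1,3),cv2.Rodrigues(np.array(c["R"]))[0],np.array(c["t"]),np.array(c["intrinsics"]),np.array(c["dist"]))[0][:,0]
def W(p,P):
    c,s=np.cos(p[2]),np.sin(p[2]);P=np.atleast_2d(P)
    return P@np.array([[c,-s,0],[s,c,0],[0,0,1]]).T+[p[0],p[1],0]
def L(q,s,y,n):  # lever point: s along, n normal (up)
    e=.8-q;return [-.035-s*np.cos(e)+n*np.sin(e),y,.138+s*np.sin(e)+n*np.cos(e)]
E
cat > fit.py <<'E'
from h import *
def tp(u,v):return (u+.5)/4-.5+360,(v+.5)/4-.5+175
def sp(u,v):return (u+.5)/3-.5+220,(v+.5)/3-.5+110
def model(p):
    h,q=p[3],p[4]
    T=[[.07,.085,h],[.07,-.085,h],[-.07,-.085,h],[-.07,.085,h],L(q,.115,-.017,.013),L(q,.195,-.017,-.013)]
    S=[[.07,.085,0],[-.07,.085,0],[.07,-.085,h],L(q,.115,-.017,.013),L(q,.195,-.017,.013)]
    return np.vstack([proj("top",W(p,T)),proj("scene",W(p,S))])
obs=np.array([tp(107,38),tp(415,125),tp(350,375),tp(40,290),tp(268,405),tp(237,573),sp(95,556),sp(291,495),sp(25,395),sp(295,115),sp(375,28)])
r=least_squares(lambda p:(model(p)-obs).ravel(),[.45,-.2,-.2,.015,.1],loss="soft_l1",x_scale=[.1,.1,.1,.01,.1])
p=r.x;print(p.round(4));print((model(p)-obs).round(1).tolist())
json.dump(p.tolist(),open("p.json","w"))
g=W(p,L(p[4],.157,.001,0));print("grip",g)
for n,f in(("top",(360,175,485,325)),("scene",(220,110,365,300))):
    im=cv2.imread(f"pics/{n}0.png");x0,y0,x1,y1=f;k=4
    im=cv2.resize(im[y0:y1,x0:x1],None,fx=k,fy=k,interpolation=cv2.INTER_CUBIC) 
    for col,P in(((0,255,0),[L(p[4],s,y,z) for s,y,z in((.115,-.017,.013),(.195,-.017,.013),(.195,.012,.013),(.115,.012,.013))]),((0,0,255),[L(p[4],s,.019,z) for s,z in((.125,.009),(.19,.009),(.19,-.009),(.125,-.009))]),((255,255,0),[[a,b,p[3]] for a,b in((.07,.085),(.07,-.085),(-.07,-.085),(-.07,.085))])):
        u=(proj(n,W(p,P))-[x0,y0]+.5)*k-.5
        cv2.polylines(im,[u.round().astype(int)],True,col,1)
    cv2.imwrite(f"pics/{n}_ov.png",im[:600])
a,b=cv2.imread("pics/top_ov.png"),cv2.imread("pics/scene_ov.png")
a=a[:600,:480];b=b[:600]
o=np.hstack([a,b]);o=cv2.resize(o,(800,int(o.shape[0]*800/o.shape[1])));cv2.imwrite("pics/ov.png",o)
E
python3 fit.py
```

```text
[ 0.6657 -0.1733 -0.3014  0.0149  0.0927]
[[-0.5, -0.0], [1.1, 0.3], [-0.0, 2.1], [-2.0, 0.3], [0.9, 0.7], [-0.7, 5.0], [-2.9, 2.9], [0.7, 2.8], [-1.7, 0.1], [-3.4, 1.5], [-0.8, -1.1]]
grip [[ 0.51859179 -0.12656526  0.2400166 ]]
```

View pics/ov.png

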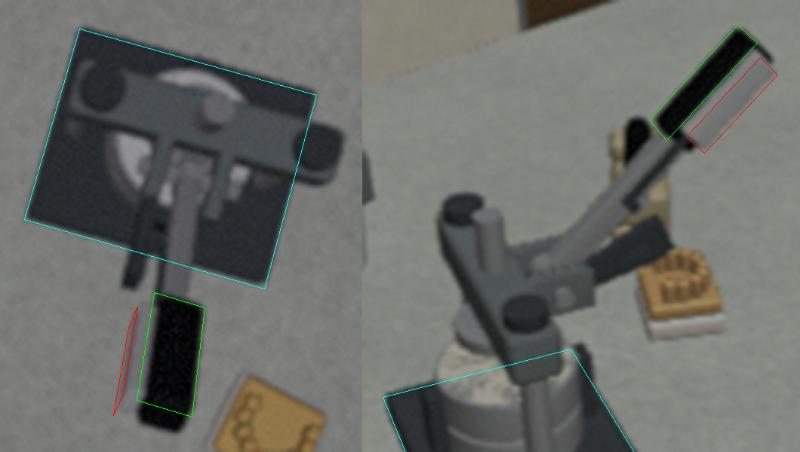

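```bash
python3 - <<'E'
s=open("fit.py").read()
a=s.index("    T=[[");b=s.index("    return np.vstack")
s=s[:a]+'''    X,Y,k,z=.07-p[5],.085-p[5],p[6],p[7]
    T=[[X,Y,h],[X,-Y,h],[-X,-Y,h],[-X,Y,h],L(q,.115,-.017,.013),[0,k,z],[0,-k,z]]
    S=[[X,Y,0],[-X,Y,0],[X,-Y,h],L(q,.115,-.017,.013),L(q,.195,-.017,.013),[0,k,z],[0,-k,z]]
'''+s[b:]
s=s.replace("tp(237,573)","tp(137,113),tp(420,193)").replace("sp(375,28)])","sp(375,28),sp(160,305),sp(100,205)])").replace(".015,.1]",".015,.1,.002,.07,.16]").replace("x_scale=[.1,.1,.1,.01,.1]","x_scale=[.1,.1,.1,.01,.1,.01,.1,.1]")
open("fit.py","w").write(s)
E
python3 fit.py
```

```text
[ 0.6658 -0.1727 -0.2913  0.0188  0.1098  0.0027  0.0648  0.1652]
[[-0.2, 1.3], [-0.6, 0.3], [-0.4, -0.0], [-0.4, -0.4], [0.8, 1.6], [-0.0, 1.9], [-0.4, 1.2], [-1.3, 1.9], [-0.7, 2.2], [-0.7, -0.5], [-2.9, 1.9], [0.0, -0.3], [0.1, 0.0], [-0.6, -0.5]]
grip [[ 0.51662248 -0.12693499  0.23795579]]
```

View pics/ov.png

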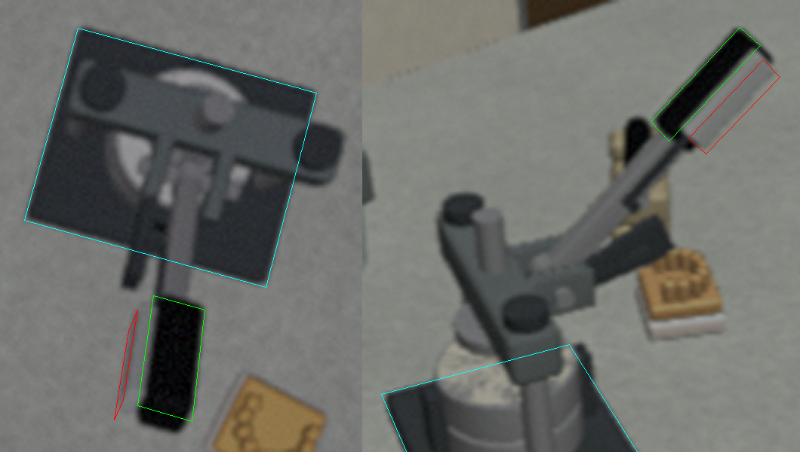

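```bash
cat >> h.py <<'E'
try: P=json.load(open("p.json"))
except Exception: P=None
DEP=.022
def pose(q,back=0,s=.157,y=.001,sg=1,dq=0):
    """TCP pose gripping lever at angle q; tool tilt dq extra"""
    e=.8-q;c,si=np.cos(P[2]),np.sin(P[2])
    R=np.array([[c,-si,0],[si,c,0],[0,0,1]])
    z=R@[-np.sin(e+dq),0,-np.cos(e+dq)];yy=sg*R@[0,1,0.]
    g=W(P,L(q,s,y,0))[0]
    return g+z*(DEP-19e-3+.019-back),np.column_stack([np.cross(yy,z),yy,z])
E
python3 - <<'E'
from h import *
for sg in(1,-1):
  for q,b in((P[4],.15),(P[4],0),(.5,0),(.9,0),(.9,.1)):
    r=arm.inverse_kinematics(*pose(q,b,sg=sg));print(sg,q,b,pose(q,b)[0].round(3),None if r is None else np.round(r,1))
E
```

```text
1 0.1098393517847135 0.15 [ 0.595 -0.15   0.337] [-19.6  41.5  39.1  -2.8 138.9 -94.3]
1 0.1098393517847135 0 [ 0.503 -0.123  0.221] [-20.   33.9  69.6  -2.3 115.9 -93.5]
1 0.5 0 [ 0.483 -0.117  0.163] [-20.7  21.5  90.1  -1.2  85.6 -93.8]
1 0.9 0 [ 0.485 -0.117  0.1  ] [-22.   13.2 111.1   0.7  50.1 -95.7]
1 0.9 0.1 [ 0.475 -0.115  0.2  ] [-22.1   6.6 103.3   0.6  64.5 -95.7]
-1 0.1098393517847135 0.15 [ 0.595 -0.15   0.337] [-19.6  41.5  39.1  -2.8 138.9  85.7]
-1 0.1098393517847135 0 [ 0.503 -0.123  0.221] [-20.   33.9  69.6  -2.3 115.9  86.5]
-1 0.5 0 [ 0.483 -0.117  0.163] [-20.7  21.5  90.1  -1.2  85.6  86.2]
-1 0.9 0 [ 0.485 -0.117  0.1  ] [-22.   13.2 111.1   0.7  50.1  84.3]
-1 0.9 0.1 [ 0.475 -0.115  0.2  ] [-22.1   6.6 103.3   0.6  64.5  84.3]
```

```bash
python3 - <<'E'
from h import *
o=arm.observe();p=np.array(o["ee_pos"]);arm.move_l(p+[0,0,.13],feed=.2)
arm.goto(*pose(P[4],.13))
C["wrist"]=arm.camera_params("wrist");im=arm.grab_frame("wrist")[...,::-1].copy()
cv2.imwrite("pics/w0.png",im)
for col,Q in(((0,255,0),[L(P[4],s,y,z) for s,y,z in((.115,-.017,.013),(.195,-.017,.013),(.195,.012,.013),(.115,.012,.013))]),((0,0,255),[L(P[4],s,.019,z) for s,z in((.125,.009),(.19,.009),(.19,-.009),(.125,-.009))])):
    u=proj("wrist",W(P,Q));print(u.round().tolist());cv2.polylines(im,[u.round().astype(int)],True,col,1)
cv2.imwrite("pics/w0o.png",im)
o=arm.observe();print(o["time"],o["ft_force"],o["ee_pos"])
E
```

```text
[[294.0, 306.0], [291.0, 185.0], [340.0, 185.0], [338.0, 306.0]]
[[349.0, 290.0], [351.0, 192.0], [349.0, 187.0], [347.0, 279.0]]
2.7667 [-0.20580213 -0.46410717 -0.88231404] [ 0.58201687 -0.14786259  0.3216728 ]
```

View pics/w0o.png

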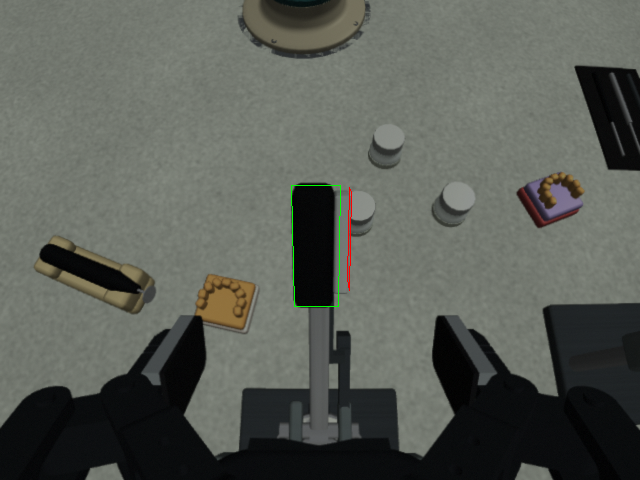

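The wrist view shows the grip at cols 292–335, rows 184–306, and the paddle out to col about 349. The model matches to about 1 mm, so I'll go in and squeeze.

```bash
python3 - <<'E'
from h import *
arm.set_gripper(.8,50)
arm.move_l(pose(P[4])[0],feed=.1)
def rep():
    o=arm.observe();print(round(o["time"],2),np.round(o["ft_force"],1),np.round(o["ft_torque"],2),round(o["finger_gap"],3),o["grasp_force"],np.round(o["ee_pos"],4))
rep();arm.set_gripper(0,50);arm.sleep(.3);rep()
cv2.imwrite("pics/w1.png",arm.grab_frame("wrist")[...,::-1])
E
```

```text
4.53 [-0.5 -0.2  0.3] [-0.03 -0.29 -0.08] 0.801 0.0 [ 0.5037 -0.1231  0.2213]
5.28 [ -3.2 -12.1   0.3] [-0.79 -0.09  1.28] 0.321 51.44085466861725 [ 0.5024 -0.1269  0.2212]
```

View pics/w1.png

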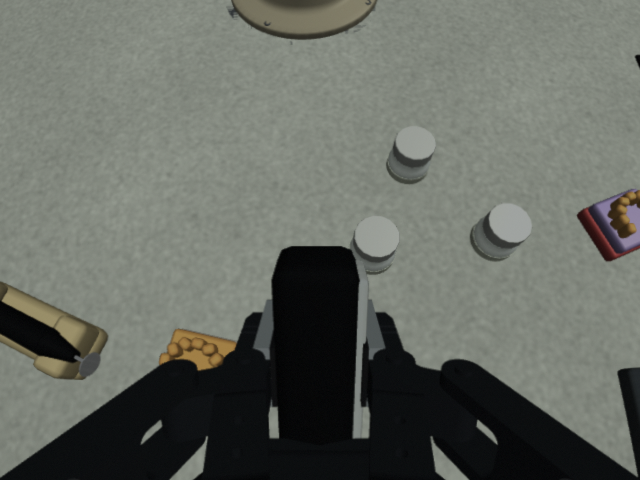

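The gap of about 27 mm means the paddle is home. I'll shift 3.5 mm to recentre on the squeezed grip, then swing.

```bash
python3 - <<'E'
from h import *
def rep(t):
    o=arm.observe();print(t,round(o["time"],2),np.round(o["ft_force"],1),np.round(o["ft_torque"],2),round(o["finger_gap"],3),np.round(o["ee_pos"],4));return o
Y=-.0025
arm.move_l(*pose(P[4],y=Y),feed=.05);rep(0)
for q in np.append(np.arange(P[4]+.08,.88,.08),.9):
    arm.move_l(*pose(q,y=Y),feed=.06)
    o=rep(round(q,3))
    if np.linalg.norm(o["ft_force"])>45 or o["finger_gap"]>.36: print("STOP");break
E
```

```text
0 5.58 [ 0.1 -3.3  1.6] [-0.09 -0.36  0.38] 0.319 [ 0.5023 -0.1269  0.2212]
0.19 5.93 [-1.5 -4.4 -0.8] [-0.46 -0.68  0.48] 0.318 [ 0.4961 -0.125   0.2097]
0.27 6.29 [-1.  -4.8 -2.5] [-0.58 -0.57  0.44] 0.315 [ 0.4911 -0.1235  0.1983]
0.35 6.65 [-1.6 -4.8 -2.4] [-0.57 -0.55  0.36] 0.311 [ 0.487  -0.1222  0.1863]
0.43 7.01 [-1.2 -4.2 -2.6] [-0.6  -0.6   0.37] 0.316 [ 0.4837 -0.1212  0.174 ]
0.51 7.37 [-0.8 -5.6 -3.3] [-0.66 -0.56  0.29] 0.316 [ 0.4815 -0.1205  0.1615]
0.59 7.72 [ 1.  -4.7 -3.2] [-0.71 -0.48  0.24] 0.314 [ 0.4802 -0.1201  0.1489]
0.67 8.08 [ 0.2 -4.8 -3.8] [-0.71 -0.4   0.17] 0.316 [ 0.4799 -0.12    0.1363]
0.75 8.44 [ 0.8 -5.8 -3.9] [-0.74 -0.37  0.14] 0.314 [ 0.4805 -0.1202  0.1236]
0.83 8.8 [ 0.6 -4.9 -4.1] [-0.81 -0.3   0.05] 0.318 [ 0.4821 -0.1206  0.1111]
0.9 9.13 [-0.  -5.2 -4.2] [-0.84 -0.16  0.01] 0.312 [ 0.4843 -0.1213  0.1002]
```

```bash
python3 - <<'E'
from h import *
for q in np.arange(.92,1.02,.02):
    arm.move_l(*pose(q,y=-.0025),feed=.03);arm.sleep(.1)
    o=arm.observe();print(round(q,2),round(o["time"],2),np.round(o["ft_force"],1),np.round(o["ft_torque"],2),np.round(o["ee_pos"],4),round(o["finger_gap"],3))
    if o["ft_force"][2]>12: break
cv2.imwrite("pics/s1.png",cv2.resize(arm.grab_frame("scene")[110:300,220:365,::-1],None,fx=3,fy=3,interpolation=cv2.INTER_CUBIC))
E
```

```text
0.92 9.49 [-0.4 -6.1 -2.6] [-0.94 -0.15  0.04] [ 0.485  -0.1215  0.0972] 0.315
0.94 9.85 [-4.6 -5.2 11.8] [-0.4   0.79 -0.08] [ 0.4857 -0.1217  0.0959] 0.315
0.96 10.21 [-11.3  -3.1  28.2] [-0.2   1.37 -0.15] [ 0.4866 -0.122   0.0948] 0.31
```

View pics/s1.png

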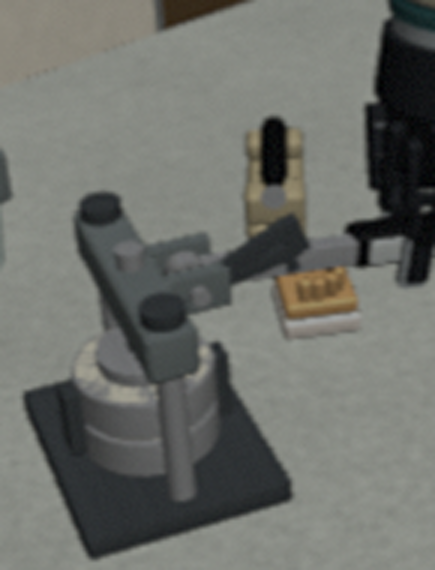

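The lever is level and against its stop, with contact force rising to 28 N. I'll ease off, release, back away and check.

```bash
python3 - <<'E'
from h import *
arm.move_l(*pose(.93,y=-.0025),feed=.03);arm.sleep(.1)
print(np.round(arm.observe()["ft_force"],1))
arm.set_gripper(.9);arm.sleep(.3)
arm.move_l(pose(.93,.14,y=-.0025)[0],feed=.12)
arm.sleep(.5)
q=.9
im=arm.grab_frame("wrist")[...,::-1];s=arm.grab_frame("scene")[...,::-1].copy()
for col,Q in(((0,255,0),[L(q,s_,y,z) for s_,y,z in((.115,-.017,.013),(.195,-.017,.013),(.195,.012,.013),(.115,.012,.013))]),((0,0,255),[L(q,s_,.019,z) for s_,z in((.125,.009),(.19,.009),(.19,-.009),(.125,-.009))])):
    cv2.polylines(s,[proj("scene",W(P,Q)).round().astype(int)],True,col,1)
s=cv2.resize(s[150:270,270:405],(400,356),interpolation=cv2.INTER_CUBIC)
cv2.imwrite("pics/end.png",np.hstack([cv2.resize(im,(400,300))[:300],s[:300]]))
o=arm.observe();print(o["time"],np.round(o["ft_force"],1),o["ee_pos"])
E
```

```text
[-3.7 -5.9  2.6]
13.425 [0.1 1.2 0.1] [ 0.46783476 -0.1159558   0.23467021]
```

View pics/end.png

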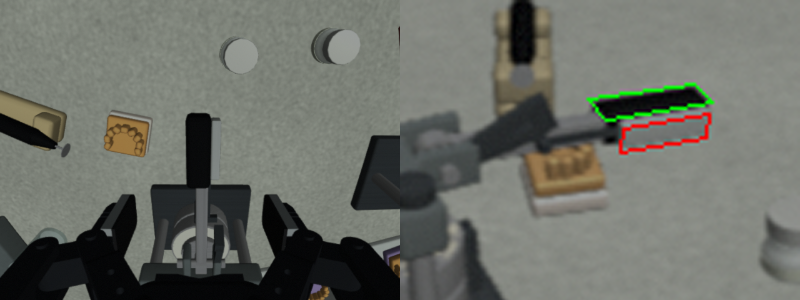

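The lever sits at 0.90. I have no picture views left, so I'll check numerically that the paddle is out, using brightness profiles across the grip.

```bash
python3 - <<'E'
from h import *
C["wrist"]=arm.camera_params("wrist");im=cv2.GaussianBlur(arm.grab_frame("wrist"),(3,3),0).astype(int)
for s in(.14,.157,.18):
    ys=np.arange(-24,31,2)/1000
    u=proj("wrist",W(P,[L(.9,s,y,.007) for y in ys])).round().astype(int)
    print(s,[(int(y*1000),im[v,x].tolist()) for y,(x,v) in zip(ys,u) if y>-.02])
# reference: before grasp (paddle out), w0.png is stored
E
```

```text
0.14 [(-18, [83, 87, 80]), (-16, [6, 6, 6]), (-14, [7, 8, 9]), (-12, [8, 9, 9]), (-10, [9, 9, 10]), (-8, [8, 10, 10]), (-6, [9, 11, 11]), (-4, [9, 10, 11]), (-2, [9, 10, 11]), (0, [9, 10, 11]), (2, [9, 10, 11]), (4, [8, 9, 10]), (6, [7, 8, 9]), (8, [32, 33, 32]), (10, [115, 120, 118]), (12, [128, 134, 132]), (14, [128, 134, 132]), (16, [128, 134, 132]), (18, [118, 123, 118]), (20, [127, 132, 123]), (22, [129, 134, 125]), (24, [125, 130, 121]), (26, [127, 133, 123]), (28, [130, 135, 125]), (30, [128, 134, 125])]
0.157 [(-18, [107, 112, 104]), (-16, [8, 9, 9]), (-14, [6, 7, 7]), (-12, [8, 9, 11]), (-10, [9, 10, 10]), (-8, [9, 10, 11]), (-6, [9, 9, 10]), (-4, [9, 9, 11]), (-2, [8, 9, 10]), (0, [10, 10, 11]), (2, [9, 9, 10]), (4, [9, 10, 10]), (6, [8, 9, 10]), (8, [18, 19, 19]), (10, [107, 112, 109]), (12, [126, 132, 130]), (14, [127, 133, 131]), (16, [126, 133, 131]), (18, [121, 127, 122]), (20, [131, 137, 127]), (22, [131, 136, 127]), (24, [134, 139, 129]), (26, [135, 140, 131]), (28, [135, 140, 131]), (30, [137, 142, 133])]
0.18 [(-18, [92, 96, 89]), (-16, [7, 7, 8]), (-14, [8, 8, 8]), (-12, [8, 9, 10]), (-10, [9, 10, 10]), (-8, [9, 10, 10]), (-6, [8, 10, 10]), (-4, [9, 10, 10]), (-2, [9, 10, 11]), (0, [8, 9, 10]), (2, [9, 10, 11]), (4, [9, 10, 11]), (6, [7, 9, 9]), (8, [24, 26, 25]), (10, [108, 114, 111]), (12, [125, 130, 129]), (14, [126, 132, 130]), (16, [125, 131, 129]), (18, [121, 126, 124]), (20, [123, 128, 119]), (22, [124, 129, 120]), (24, [125, 130, 122]), (26, [129, 135, 125]), (28, [128, 134, 125]), (30, [126, 131, 121])]
```

The uniform aluminium tint reaches y ≈ +18 mm before the bench tint starts, so the paddle is out. Handing in.

```bash
python3 -c "
from plant import arm
print(arm.close_job())"
```

```text
the job is handed in; nothing more can be done
None
```

The loaded press's lever is down at its stop (0.90 rad) with the paddle sprung out to hold it, the arm never went near the empty press, and the job was handed in at about 13.5 s.

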